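Sort the frame-maker's wooden parts into their sample trays

TASK

Put the loose frame parts away in the trays where they belong: each tray has a sample of its kind glued on its ledge. Lay both moulding bars and both rosettes flat on the floor of their trays, right way up, and draw the turned spindle out of the packed crate and stand it upright in its own tray, leaving the two frame corners in the crate as they are.

Things in the scene. Friction and masses are not known exactly. Their poses are not given: they have to be found in the camera images.
- bar_a: length of picture-frame moulding, mid-brown wood, 70 (x) x 22 (y) x 20 mm with a 12 mm wide bead 4 mm high along its top (24 mm in all), 30 g, loose on the bench lying flat, bead up, at any yaw. Origin: centre of its underside, x along its length, z up. The other bar is the same.
- bar_b: length of picture-frame moulding, mid-brown wood, 70 (x) x 22 (y) x 20 mm with a 12 mm wide bead 4 mm high along its top (24 mm in all), 30 g, loose on the bench lying flat, bead up, at any yaw. Origin: centre of its underside, x along its length, z up. The other bar is the same.
- rosette_a: turned round rosette, mid-brown wood, a disc 40 mm in diameter and 18 mm high with a smaller raised boss on its face (23 mm high in all), 25 g, loose on the bench, face up. Origin: centre of its underside, z up out of the face. The other rosette is the same.
- rosette_b: turned round rosette, mid-brown wood, a disc 40 mm in diameter and 18 mm high with a smaller raised boss on its face (23 mm high in all), 25 g, loose on the bench, face up. Origin: centre of its underside, z up out of the face. The other rosette is the same.
- spindle: turned spindle, mid-brown wood, 50 g, 105 mm high, upright in the middle of a fixed wooden crate (110 x 110 x 45 mm high, floor 6 mm thick) packed tight with two 60 mm high frame corners that ring it (0.5 mm play). Diameter 31 mm up to 64 mm, then 26 mm to the top; it stands 45 mm proud of the corners. Origin: centre of its underside, z up along its axis.
- tray_bars: fixed plywood tray with a sample bar glued on its ledge. Well 110 (x) x 134 (y) mm outside, 16 mm high, walls and floor 5 mm thick (clear floor 100 x 124 mm). Origin: centre of the well's underside, at bench level, z up. At +x of the well is the ledge (x 55 to 99 mm, 16 mm high) with the sample: a moulding bar like the loose ones, lying along y.
- tray_rosettes: fixed plywood tray with a sample rosette glued on its ledge. Well 110 (x) x 134 (y) mm outside, 16 mm high, walls and floor 5 mm thick (clear floor 100 x 124 mm). Origin: centre of the well's underside, at bench level, z up. At +x of the well is the ledge (x 55 to 99 mm, 16 mm high) with the sample: a round rosette like the loose ones, face up.
- tray_spindles: fixed plywood tray with a sample spindle glued on its ledge. Well 110 (x) x 134 (y) mm outside, 16 mm high, walls and floor 5 mm thick (clear floor 100 x 124 mm). Origin: centre of the well's underside, at bench level, z up. At +x of the well is the ledge (x 55 to 99 mm, 16 mm high) with the sample: a spindle like the loose one, lying along y.
- corner_a: deep frame corner, pale wood, 170 g, 60 mm high, L-shaped in plan, arms 32 mm thick: long arm 32 x 96 mm along y, centred at x = -32, y = 0 mm; short arm centred at x = 0, y = -32 mm. Stands loose in the crate and with its twin (turned half round) rings the spindle. Origin: underside, on the axis of the cell that holds the spindle, z up. It stays there.
- corner_b: deep frame corner, pale wood, 170 g, 60 mm high, L-shaped in plan, arms 32 mm thick: long arm 32 x 96 mm along y, centred at x = -32, y = 0 mm; short arm centred at x = 0, y = -32 mm. Stands loose in the crate and with its twin (turned half round) rings the spindle. Origin: underside, on the axis of the cell that holds the spindle, z up. It stays there.
Things that resemble listed ones, but are neither listed nor needed, are in the scene too. Leave any yellow look-alike of the bar_b alone.

How it is judged:
By the outcome, as a careful person would: the job done as asked, in the order asked, and still so for the second after the job is handed in, with the robot touching nothing.
It also fails if it takes over 112 s, if anything falls off the work surface, if the arm or the gripper's body presses on something with over 40 N, if the wrist force passes 120 N, or if a joint passes its speed limit or range.

ROBOT

A 6-joint arm with a two-finger parallel gripper is mounted at the origin on the work surface. World frame = base frame: x ahead of the robot, y to its left, z up, the work surface at z = 0. Lengths are in m, angles in rad, forces in N, time in s.
With the tool pointing down it reaches from about 0.325 to 0.85 m from the base axis. Payload 4.4 kg.
Tool frame: the origin (TCP) lies on the mounting face of the last link; the fingertips stand 199 mm ahead of it and the grasp point (between the pads) lies 180 mm ahead of it (tip_extent is the distance from the TCP to the fingertips, in m); z points along the fingers, y is the direction in which the jaws open and shut (so a half turn about z gives the same grasp; the last joint's range is limited). The gripper opens to 94 mm and grips with 3 to 60 N. Pads are 16 mm wide; open, the fingers measure 119 mm over their backs; the gripper's body (75 mm by 177 mm) begins 78 mm behind the grasp point.
Start: joints at [1.139, 0.207, 1.542, -0, 1.393, -0.15], TCP at [0.16, 0.552, 0.405] pointing down, gripper open.
Joint ranges: [-2.73, 2.73], [-0.86, 2.22], [0.23, 2.46], [-1.11, 4.25], [0.08, 2.63], [-2.82, 2.82]. Speed limits (rad/s): [2.79, 2.79, 3.14, 3.14, 3.14, 3.14].

INTERFACE

Orientations are given as a unit quaternion [x, y, z, w].
In Python, from cell import * gives the robot as it stands. The module is installed in compiled form; this text tells all that it offers. Calls block until the motion is done:
- move_ptp(position, orientation): joint-space move of the TCP to a pose.
- move_l(position, ori=None, max_speed=0.15): straight line of the TCP; ori=None keeps the orientation; max_speed is the mean speed in m/s.
- move_j(angles): joint-space move.
- move_gripper(opening, effort=None): finger opening in m; effort is the grip in N (None keeps the last); returns when the fingers have stopped.
- wait(seconds).
- solve_ik(position, orientation): joint angles nearest the present ones, or None.
- read_camera(name): name is "scene" or "side" or "wrist"; returns the picture (400x640x3 uint8, blue, green, red); there is no depth.
- camera_params(name): a dict with "mtx" (3x3 intrinsics, pixels), "R" (3x3) and "t" (3): a world point X has camera coordinates R X + t; the wrist camera has in their place "tool_from_camera" (4x4, takes a point from camera to tool coordinates, whose origin is the TCP and whose axes are the flange's). Camera axes: x right, y down, z forward; pixel columns grow to the right and rows downward; lengths in m; the calibration is good to about 2 mm. The wrist camera is an equidistant fisheye: a pixel r from the principal point sees the ray r / f radians off the axis. A picture is of the moment at which its call begins: read the wrist's pose just before it. camera_params takes no time and is no camera call.
A pose or a line that the arm cannot do raises IKError and nothing moves.
- job_done(): hands the job in, once; it reports no verdict.
Trained networks look in the newest picture that a camera, given by its name, has taken for a name from the list of things; names that differ only in an ending like _2 or _b are one class to them, and where a whole thing is asked for, a point or a joint stands for the part that bears it (a point fixed in the world has none). Each returns a list of dicts, best first, with "conf" (0 to 1); they miss things now and then, are a little off and sometimes report something else, mostly with a low value. They report only what shows in the picture. A call takes as long as a camera call. They do not tell look-alikes from the thing itself.
- find_in(camera, label): "centre" ([row, column] in pixels, amid what is visible of it).
Readings, each from a call of its own:
- get_clock(): time.
- get_q(): joint angles.
- get_dq(): joint speeds.
- get_joint_efforts(): joint torques, N m.
- get_tcp_pos(): TCP position.
- get_tool_rot(): TCP orientation.
- get_force(): force on the tool from outside, world axes, zero at the start.
- get_torque(): the same for the moment, N m.
- get_width(): finger opening in m.
Only numpy, scipy, OpenCV 4.12 (cv2) and the standard library are available. Lean on these libraries where they do the work, as an engineer would, in place of code of your own. Each camera call takes 0.05 s, during which the arm holds its last target. There are 200 camera calls.

## Working session

There is one attempt and no reset: what is moved stays moved. The work goes in short steps, each a Python script; the robot and the scene stay as the last script left them, time stands still between calls to the robot, and variables do not carry over. Pictures are saved under pics/ and viewed, about 12 in all and at most 16, crops included, and the job is handed in when it is done.

```bash
mkdir -p pics; python3 - <<'E'
from cell import *
import cv2,numpy as np
for c in ["scene","side","wrist"]:
    im=read_camera(c); cv2.imwrite(f"pics/{c}0.png",im)
    p=camera_params(c); print(c,{k:np.round(np.array(v),4).tolist() for k,v in p.items()})
    for l in ["bar_a","rosette_a","spindle","tray_bars","tray_rosettes","tray_spindles","corner_a"]:
        print(l,[(np.round(d["centre"],1).tolist(),round(d["conf"],2)) for d in find_in(c,l)])
print(get_clock(),get_tcp_pos(),get_tool_rot())
E
```

```text
scene {'mtx': [[432.6206, 0.0, 323.6141], [0.0, 432.6206, 198.1303], [0.0, 0.0, 1.0]], 'R': [[-0.6296, 0.7768, 0.0124], [0.4992, 0.4168, -0.7596], [-0.5953, -0.4721, -0.6502]], 't': [0.2832, -0.1978, 1.311]}
bar_a [([161.6, 262.8], 0.73), ([132.7, 287.7], 0.65), ([190.4, 287.8], 0.62), ([147.8, 236.4], 0.58)]
rosette_a [([244.8, 422.4], 0.77), ([230.2, 351.4], 0.74), ([283.0, 318.6], 0.17)]
spindle [([286.3, 437.0], 0.84)]
tray_bars [([283.1, 316.1], 0.96), ([228.2, 354.4], 0.31)]
tray_rosettes [([220.8, 235.7], 0.8), ([289.7, 449.1], 0.21)]
tray_spindles [([178.8, 180.9], 0.83)]
corner_a [([292.0, 448.7], 0.69), ([307.3, 432.1], 0.61)]
side {'mtx': [[376.8404, 0.0, 317.2425], [0.0, 376.8404, 199.9659], [0.0, 0.0, 1.0]], 'R': [[0.8801, -0.4748, 0.0084], [-0.3584, -0.6758, -0.644], [0.3115, 0.5638, -0.7649]], 't': [-0.3796, 0.177, 0.9803]}
bar_a [([317.0, 313.8], 0.93), ([229.2, 342.2], 0.83), ([156.3, 349.8], 0.7), ([306.2, 381.7], 0.55), ([267.1, 357.1], 0.54)]
rosette_a [([177.8, 313.8], 0.6), ([158.6, 274.3], 0.45)]
spindle [([109.4, 300.6], 0.65)]
tray_bars [([159.8, 350.6], 0.85)]
tray_rosettes [([213.9, 394.4], 0.85)]
tray_spindles [([278.6, 437.1], 0.77)]
corner_a [([117.5, 296.8], 0.55), ([115.9, 313.0], 0.53)]
wrist {'mtx': [[309.7069, 0.0, 317.8288], [0.0, 309.7069, 201.4414], [0.0, 0.0, 1.0]], 'tool_from_camera': [[-0.001, -0.9602, -0.2794, 0.0812], [1.0, -0.0012, 0.0005, -0.0007], [-0.0008, -0.2794, 0.9602, 0.0204], [0.0, 0.0, 0.0, 1.0]]}
bar_a []
rosette_a []
spindle []
tray_bars []
tray_rosettes []
tray_spindles []
corner_a []
1.2 [0.15992021 0.55231556 0.40465036] [1.40441597e-01 9.90088964e-01 1.44473094e-05 1.53422293e-05]
```

View pics/scene0.png

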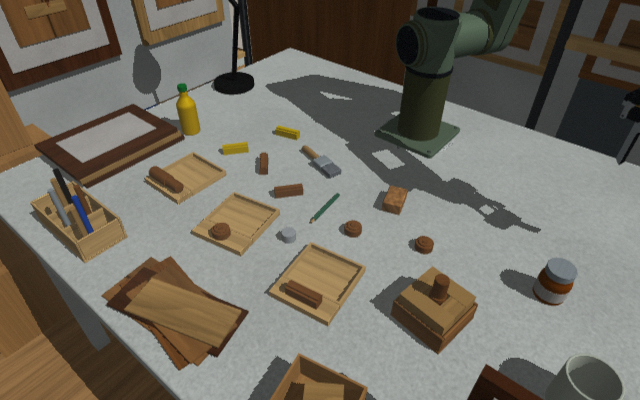

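View pics/side0.png

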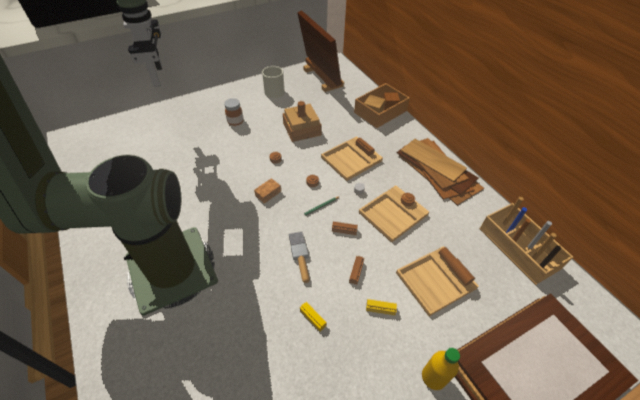

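The scene picture shows the loose bars at (col,row) (264,163) and (288,190), with the yellow look-alikes at (235,148) and (287,132). The rosettes are at (353,228) and (424,244) and the crate with the spindle is at (437,300). The bar tray is at (317,283), the rosette tray at (236,221) and the spindle tray at (185,177). The side view agrees. Next I triangulate these and take wrist pictures from above.

```bash
cat > h.py <<'E'
from cell import *
import cv2,numpy as np
from scipy.spatial.transform import Rotation as Rn
def ray(cam,px,tp=None,tr=None):
    p=camera_params(cam); K=np.array(p["mtx"]); u,v=px
    if cam!="wrist":
        R=np.array(p["R"]);t=np.array(p["t"])
        d=R.T@np.linalg.solve(K,[u,v,1.]); return -R.T@t,d/np.linalg.norm(d)
    x=np.array([u-K[0,2],v-K[1,2]]); r=np.hypot(*x); a=r/K[0,0]
    d=np.r_[np.sin(a)*x/max(r,1e-9),np.cos(a)]
    T=np.array(p["tool_from_camera"]); R=Rn.from_quat(tr).as_matrix()
    return np.array(tp)+R@T[:3,3],R@T[:3,:3]@d
def onz(cam,px,z,tp=None,tr=None):
    o,d=ray(cam,px,tp,tr); return o+d*(z-o[2])/d[2]
def wproj(P,tp,tr):
    p=camera_params("wrist");K=np.array(p["mtx"]);T=np.array(p["tool_from_camera"])
    P=np.atleast_2d(P); R=Rn.from_quat(tr).as_matrix()
    c=((P-tp)@R-T[:3,3])@T[:3,:3]
    s=np.hypot(c[:,0],c[:,1]);a=np.arctan2(s,c[:,2])
    return np.c_[K[0,2]+K[0,0]*a*c[:,0]/s,K[1,2]+K[0,0]*a*c[:,1]/s]
def down(yaw):  # tool z down; jaw (tool y) axis at world angle 'yaw'
    y=np.array([np.cos(yaw),np.sin(yaw),0]); z=np.array([0,0,-1.]); x=np.cross(y,z)
    return Rn.from_matrix(np.c_[x,y,z]).as_quat()
def ptp(x,y,ztip,yaw): # ztip = height of fingertips; picks the half turn nearest
    best=None
    for k in (0,np.pi):
        q=solve_ik([x,y,ztip+.199],down(yaw+k))
        if q is None: continue
        c=np.abs(np.array(q)-get_q()).max()+.3*abs(q[5])
        if best is None or c<best[0]: best=(c,q)
    move_j(best[1])
def lin(x,y,ztip,v=.15): move_l([x,y,ztip+.199],None,v)
E
python3 - <<'E'
from h import *
obs={"bar1":((262.8,161.6),(357.1,267.1),.022),"bar2":((287.8,190.4),(342.2,229.2),.022),"ros1":((422.4,244.8),(274.3,158.6),.015),"ros2":((351.4,230.2),(313.8,177.8),.015),
"spindle":((437,286),(300.6,109.4),.1),"tb":((316.1,283.1),(350.6,159.8),.01),"tr":((235.7,220.8),(394.4,213.9),.01),"ts":((180.9,178.8),(437.1,278.6),.01)}
for k,(a,b,z) in obs.items():
    print(k,onz("scene",a,z).round(3),onz("side",b,z).round(3))
# tray outer-corner estimates, z=.016
for k,c in {"tb":[(311,243),(364,266),(323,321),(268,288)],"tr":[(236,194),(279,212),(239,252),(192,225)],"ts":[(190,154),(226,172),(183,200),(146,181)]}.items():
    print(k,[onz("scene",q,.016)[:2].round(3).tolist() for q in c])
print(len(get_q()),get_clock())
E
```

```text
bar1 [ 0.426 -0.228  0.022] [ 0.42  -0.235  0.022]
bar2 [ 0.472 -0.096  0.022] [ 0.447 -0.115  0.022]
ros1 [0.415 0.247 0.015] [0.399 0.235 0.015]
ros2 [0.477 0.102 0.015] [0.473 0.099 0.015]
spindle [0.565 0.344 0.1  ] [0.543 0.325 0.1  ]
tb [0.639 0.134 0.01 ] [0.619 0.118 0.01 ]
tr [ 0.619 -0.123  0.01 ] [ 0.613 -0.132  0.01 ]
ts [ 0.602 -0.348  0.01 ] [ 0.586 -0.354  0.01 ]
tb [[0.566, 0.059], [0.546, 0.184], [0.701, 0.202], [0.711, 0.072]]
tr [[0.558, -0.188], [0.538, -0.063], [0.683, -0.041], [0.695, -0.183]]
ts [[0.523, -0.412], [0.514, -0.275], [0.654, -0.269], [0.668, -0.4]]
6 1.2
```

```bash
python3 - <<'E'
from h import *
import json
J={}
for n,(x,y) in {"L":(.52,.22),"R":(.5,-.22)}.items():
    ptp(x,y,.19,np.pi/2)
    tp,tr=get_tcp_pos(),get_tool_rot()
    im=read_camera("wrist"); cv2.imwrite(f"pics/w{n}.png",im); J[n]=[list(map(float,tp)),list(map(float,tr))]
    print(n,tp.round(3),tr.round(3),get_clock())
    for l,z in [("bar_a",.022),("rosette_a",.02),("spindle",.105),("tray_bars",.01),("tray_rosettes",.01),("tray_spindles",.01)]:
        print(l,[(np.round(d["centre"][::-1],1).tolist(),onz("wrist",d["centre"][::-1],z,tp,tr)[:2].round(3).tolist(),round(d["conf"],2)) for d in find_in("wrist",l)])
json.dump(J,open("poses.json","w"))
E
```

```text
L [0.52  0.221 0.389] [-0.001  1.     0.    -0.   ] 3.0333
bar_a [([3.0, 132.0], [0.414, -0.323], 0.93), ([85.1, 142.4], [0.454, -0.1], 0.86), ([17.1, 44.4], [0.271, -0.272], 0.72)]
rosette_a [([216.1, 137.5], [0.462, 0.102], 0.72), ([344.1, 89.0], [0.41, 0.249], 0.61)]
spindle [([436.8, 234.9], [0.549, 0.335], 0.89)]
tray_bars [([260.2, 251.9], [0.611, 0.146], 0.72)]
tray_rosettes [([97.6, 237.2], [0.6, -0.117], 0.88)]
tray_spindles [([19.1, 230.4], [0.599, -0.344], 0.76)]
R [ 0.5   -0.219  0.389] [-0.001  1.     0.     0.   ] 5.0
bar_a [([210.3, 117.7], [0.42, -0.343], 0.89), ([410.7, 151.0], [0.459, -0.112], 0.82), ([302.4, 113.8], [0.419, -0.237], 0.73)]
rosette_a [([607.2, 133.8], [0.408, 0.242], 0.74), ([542.2, 162.1], [0.464, 0.09], 0.68)]
spindle [([639.0, 234.3], [0.548, 0.274], 0.42)]
tray_bars [([539.8, 244.5], [0.593, 0.126], 0.78), ([221.8, 230.0], [0.562, -0.343], 0.51)]
tray_rosettes [([380.8, 253.6], [0.594, -0.138], 0.81)]
tray_spindles [([221.7, 230.9], [0.563, -0.343], 0.76)]
```

View pics/wL.png

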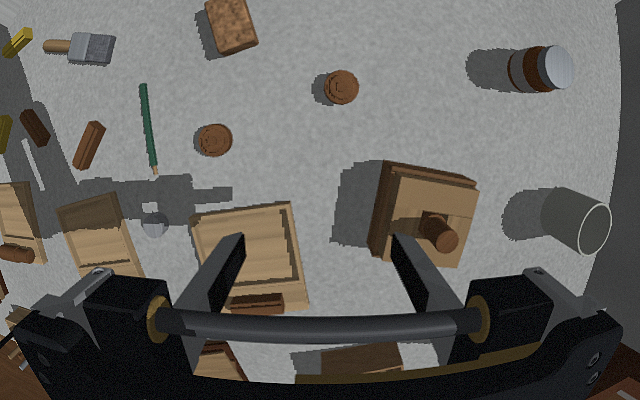

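View pics/wR.png

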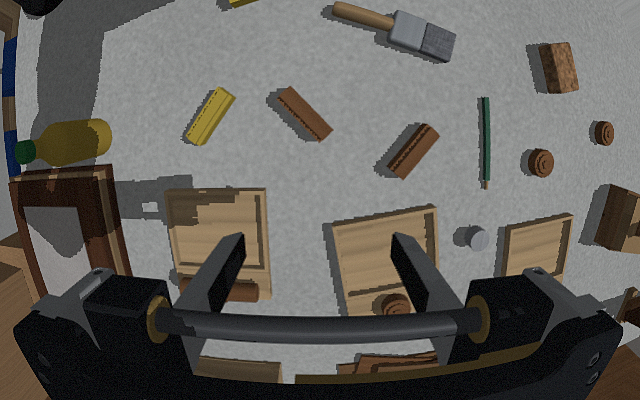

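The left wrist picture shows rosettes at (341,87) and (215,139), the crate with the spindle top at (445,240), and the bar tray at (250,250). The right one shows the loose bars at (304,114) and (412,151), the yellow bar at (211,117), and the spindle and rosette trays at (218,238) and (385,260). I will rectify both onto the bench plane to get yaws and tray corners.

```bash
cat >> h.py <<'E'
import json
X0,Y0,S=.35,-.45,.00115
def ortho(n,z,x0=X0,y0=Y0,s=S,w=782,h=380):
    tp,tr=json.load(open("poses.json"))[n]
    c,r=np.meshgrid(np.arange(w),np.arange(h))
    P=np.c_[(x0+r*s).ravel(),(y0+c*s).ravel(),np.full(r.size,z)]
    m=wproj(P,np.array(tp),np.array(tr)).astype(np.float32).reshape(h,w,2)
    return cv2.remap(cv2.imread(f"pics/w{n}.png"),m[...,0],m[...,1],cv2.INTER_LINEAR)
E
python3 - <<'E'
from h import *
a=ortho("R",.016);b=ortho("L",.016); k=int((.02+.45)/S); a[:,k:]=b[:,k:]
cv2.imwrite("pics/ortho.png",cv2.convertScaleAbs(a,alpha=1.3))
# parts: brown saturated blobs in fine local orthos
for name,n,x,y,z in [("bar1","R",.42,-.237,.02),("bar2","R",.459,-.112,.02),("ros1","L",.41,.249,.018),("ros2","L",.462,.102,.018)]:
    w=200;s=.0005;o=ortho(n,z,x-w*s/2,y-w*s/2,s,w,w)
    hsv=cv2.cvtColor(o,cv2.COLOR_BGR2HSV); m=((hsv[...,1]>80)&(hsv[...,0]<16)).astype(np.uint8)
    m=cv2.morphologyEx(m,cv2.MORPH_OPEN,np.ones((5,5)))
    cs=cv2.findContours(m,cv2.RETR_EXTERNAL,cv2.CHAIN_APPROX_NONE)[0]; c=max(cs,key=cv2.contourArea)
    (cx,cy),(ww,hh),an=cv2.minAreaRect(c)
    an=np.radians(an)+(0 if ww>hh else np.pi/2); d=np.array([np.sin(an),np.cos(an)]) # (x,y)=(row,col)
    print(name,"xy",round(x-.05+cy*s,4),round(y-.05+cx*s,4),"size mm",round(ww*s*1e3,1),round(hh*s*1e3,1),"yaw",round(np.degrees(np.arctan2(d[1],d[0])),1))
E
```

```text
bar1 xy 0.4189 -0.235 size mm 70.4 21.8 yaw 43.5
bar2 xy 0.4583 -0.1081 size mm 26.9 70.4 yaw -38.7
ros1 xy 0.4073 0.246 size mm 38.5 38.0 yaw 0.0
ros2 xy 0.4653 0.0995 size mm 37.5 42.0 yaw -90.0
```

View pics/ortho.png

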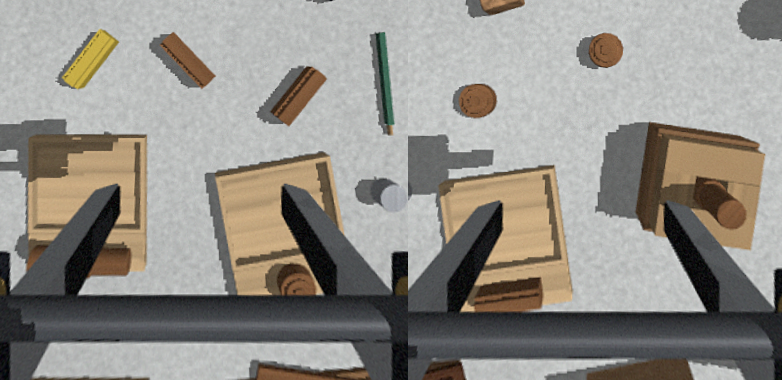

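Part sizes match their specs (bars 70×22–27 mm, rosettes about 38–40 mm). From the rectified view:
- **Bar tray:** centre ≈ (0.608, 0.132), yaw ≈ 9.5°.
- **Rosette tray:** centre ≈ (0.593, −0.131), yaw ≈ 10.3°.
- **Spindle tray:** centre ≈ (0.561, −0.349), yaw ≈ 1°.

I will move the bars now.

```bash
cat >> h.py <<'E'
D=np.pi/180
TR={"bars":(.6075,.132,9.5*D),"ros":(.593,-.131,10.3*D),"sp":(.561,-.349,1*D)}
def tl(t,x,y):
    a,b,w=TR[t]; return a+x*np.cos(w)-y*np.sin(w), b+x*np.sin(w)+y*np.cos(w)
def pick(x,y,jaw,ztip,op,eff,lift=.11):
    ptp(x,y,lift,jaw); move_gripper(op,eff); lin(x,y,ztip,.12)
    move_gripper(0,eff); wait(.1); w=get_width(); lin(x,y,lift,.15)
    print("pick width",round(w,4),"after lift",round(get_width(),4),"F",get_force().round(1),"t",round(get_clock(),1)); return get_width()
def place(x,y,jaw,ztip,op,lift=.11):
    ptp(x,y,lift,jaw); print("over",get_tcp_pos().round(3)); lin(x,y,ztip+.012,.15); lin(x,y,ztip,.03); print("F down",get_force().round(1))
    move_gripper(op); wait(.1); lin(x,y,lift,.15); print("t",round(get_clock(),1))
E
python3 - <<'E'
from h import *
w=TR["bars"][2]
for (x,y,yaw),s in [((.4583,-.1081,-38.7*D),-.029),((.4189,-.235,43.5*D),.029)]:
    if pick(x,y,yaw+np.pi/2,.009,.06,15)<.018: print("MISSED"); break
    px,py=tl("bars",0,s); place(px,py,w+np.pi/2,.009+.006,.031)
cv2.imwrite("pics/scene1.png",read_camera("scene")[180:380,160:500])
E
```

```text
pick width 0.0217 after lift 0.0217 F [ 0.  -0.8 -0.3] t 9.4
over [0.612 0.103 0.308]
F down [0.1 0.5 0.2]
t 13.0
pick width 0.0219 after lift 0.0223 F [ 0.   1.  -0.3] t 17.8
over [0.603 0.16  0.309]
F down [ 0.1  0.8 -1.4]
t 21.9
```

```bash
python3 - <<'E'
from h import *
J=json.load(open("poses.json"))
ptp(.66,.02,.17,np.pi/2)
J["M"]=[list(map(float,get_tcp_pos())),list(map(float,get_tool_rot()))]
cv2.imwrite("pics/wM.png",read_camera("wrist")); json.dump(J,open("poses.json","w"))
o=ortho("M",.016,.48,-.25,.0007,740,300)
for t in ("bars","ros"):
    c=[tl(t,*p) for p in [(-.055,-.067),(.099,-.067),(.099,.067),(-.055,.067)]]
    cv2.polylines(o,[np.array([[(b+.25)/.0007,(a-.48)/.0007] for a,b in c],np.int32)],True,(0,0,255),1)
cv2.imwrite("pics/orthoM.png",o)
E
```

```text
(no output)
```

View pics/orthoM.png

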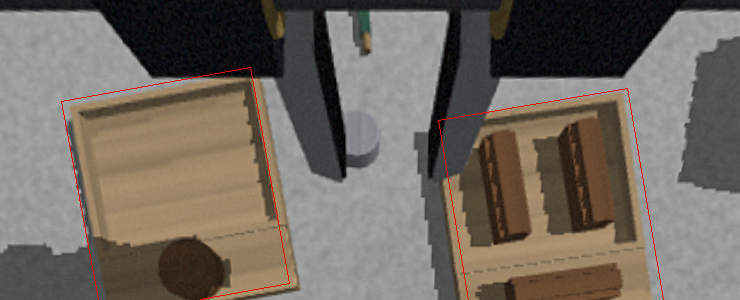

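Both bars lie flat, bead up, inside the bar tray. The rosette tray outline sits about 5 mm off my estimate, so I correct it and go on with the rosettes.

```bash
sed -i 's/"ros":(.593,-.131,10.3\*D)/"ros":(.597,-.126,9.7*D)/' h.py; python3 - <<'E'
from h import *
w=TR["ros"][2]
for (x,y),s in [((.4653,.0995),-.028),((.4073,.246),.028)]:
    if pick(x,y,w,.005,.064,15)<.03: print("MISSED"); break
    px,py=tl("ros",-.003,s); place(px,py,w,.005+.006,.048)
J=json.load(open("poses.json"))
ptp(.61,.32,.19,np.pi/2)  # look at crate
J["C"]=[list(map(float,get_tcp_pos())),list(map(float,get_tool_rot()))]
cv2.imwrite("pics/wC.png",read_camera("wrist")); json.dump(J,open("poses.json","w"))
print(J["C"],get_clock())
for l,z in [("spindle",.111),("corner_a",.066)]:
    print(l,[(np.round(d["centre"][::-1],1).tolist(),onz("wrist",d["centre"][::-1],z,*J["C"])[:2].round(4).tolist(),round(d["conf"],2)) for d in find_in("wrist",l)])
E
```

```text
pick width 0.0395 after lift 0.0393 F [-0.8 -0.3 -0.6] t 27.3
over [ 0.598 -0.153  0.308]
F down [-1.1  1.2  0.4]
t 31.0
pick width 0.0394 after lift 0.0394 F [ 0.2  0.1 -0.7] t 35.6
over [ 0.589 -0.098  0.309]
F down [ 0.4 -0.2 -0.2]
t 39.6
[[0.6104104346437773, 0.3187599480213571, 0.38838941497625934], [0.0009582661432770827, 0.9999993633062052, -0.00043778066625891406, -0.0004043034396672822]] 41.225
spindle [([349.0, 144.1], [0.554, 0.344], 0.66)]
corner_a [([333.3, 111.8], [0.5269, 0.333], 0.82), ([356.5, 164.3], [0.5785, 0.3563], 0.75)]
```

View pics/wC.png

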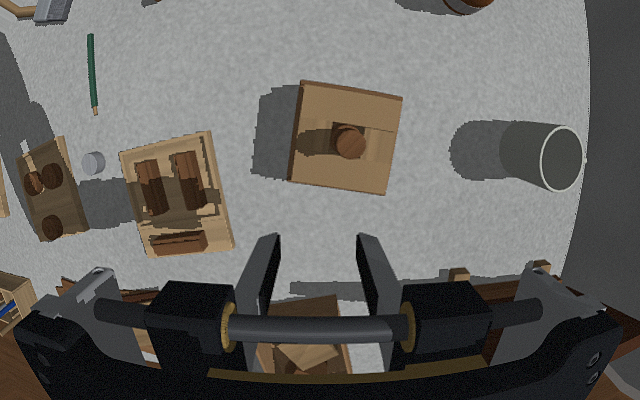

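```bash
python3 - <<'E'
from h import *
J=json.load(open("poses.json"))["C"]
im=cv2.imread("pics/wC.png")
c=[onz("wrist",p,.066,*J)[:2] for p in [(303,84),(402,97),(386,194),(290,180)]]
print(np.array(c).round(4).tolist(),np.mean(c,0).round(4)); print([round(float(np.linalg.norm(c[i]-c[i-1])),4) for i in range(4)])
print(onz("wrist",(350,141),.111,*J)[:2].round(4))
print("scene",[onz("scene",(d["centre"][1],d["centre"][0]),.1).round(3) for d in (read_camera("scene"),find_in("scene","spindle"))[1]])
# hover close, look
ptp(.553,.344,.135,81.5*D); move_gripper(.05,3)
Q=[list(map(float,get_tcp_pos())),list(map(float,get_tool_rot()))]
i2=read_camera("wrist"); cv2.imwrite("pics/wD.png",i2)
for x,y in [(.548,.34),(.553,.344)]: print(wproj([[x,y,.111]],*map(np.array,Q)).round(1))
print([(np.round(d["centre"][::-1],1),onz("wrist",d["centre"][::-1],.111,*Q)[:2].round(4)) for d in find_in("wrist","spindle")],Q,get_clock(),get_force())
E
```

```text
[[0.4996, 0.304], [0.5102, 0.4007], [0.6089, 0.3877], [0.5943, 0.2901]] [0.5533 0.3456]
[0.0957, 0.0973, 0.0996, 0.0987]
[0.5514 0.3448]
scene [array([0.57 , 0.348, 0.1  ])]
[[311.6 222.5]]
[[318.3 228.2]]
[(array([321.1, 219.8]), array([0.547 , 0.3469]))] [[0.5543910094507526, 0.3437010355144935, 0.3357323452671309], [0.07459801344768248, 0.9972121426607685, 0.0007771112285660398, 0.0015732189030463655]] 42.2083 [0.11962801 0.14298625 0.20185798]
```

View pics/wD.png

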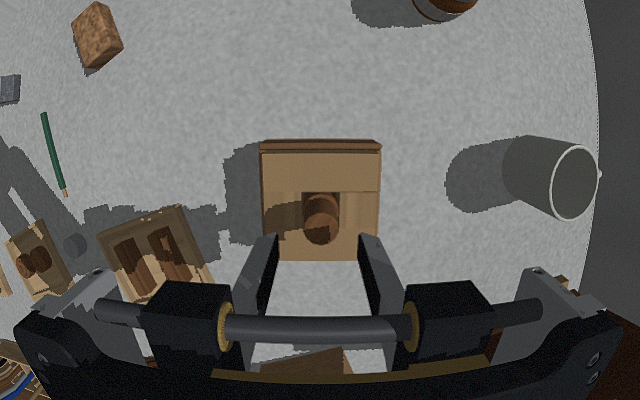

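The crate yaw is aligned with the picture edges, and the spindle top at (321,228) gives (0.553, 0.346), which agrees with the crate outline centre. I descend, close gently and centre by force.

```bash
python3 - <<'E'
from h import *
x,y=.5533,.3458; j=np.array([np.cos(81.5*D),np.sin(81.5*D)])
lin(x,y,.134,.1); lin(x,y,.0735,.08); wait(.2); F0=get_force(); print("F0",F0.round(2),get_tcp_pos().round(4))
move_gripper(0,3); wait(.3)
f=get_force()-F0; print("w",round(get_width(),4),"F",f.round(2),"jaw comp",round(float(f[:2]@j),2),get_clock())
E
```

```text
F0 [ 0.53 -0.16 -0.31] [0.5536 0.3459 0.2734]
w 0.0261 F [-1.45  1.18  1.04] jaw comp 0.95 44.3667
```

```bash
python3 - <<'E'
from h import *
x,y,_=get_tcp_pos(); x,y=.5533,.3458
move_gripper(0,20); wait(.2); print("w",round(get_width(),4),get_force().round(2))
for dz in (.003,.008,.016,.026,.036,.046,.056):
    lin(x,y,.0735+dz,.05); f=get_force(); print(dz,f.round(2),round(get_width(),4))
    if abs(f[2])>8 or np.hypot(*f[:2])>12: print("STOP"); break
cv2.imwrite("pics/wE.png",cv2.hconcat([cv2.resize(read_camera("wrist")[100:300,200:440],(480,400)),cv2.resize(read_camera("side")[60:160,240:360],(320,400))]))
print(get_clock())
E
```

```text
w 0.0257 [0.44 0.18 0.68]
0.003 [ 0.01 -0.33 -0.74] 0.0256
0.008 [ 0.03  0.65 -0.06] 0.0259
0.016 [-0.09 -0.37 -1.09] 0.0255
0.026 [ 0.17  0.02 -1.22] 0.026
0.036 [ 0.25 -1.35 -1.01] 0.0253
0.046 [-0.19  0.38 -0.51] 0.0254
0.056 [-0.74 -0.78 -0.82] 0.0255
47.0917
```

View pics/wE.png

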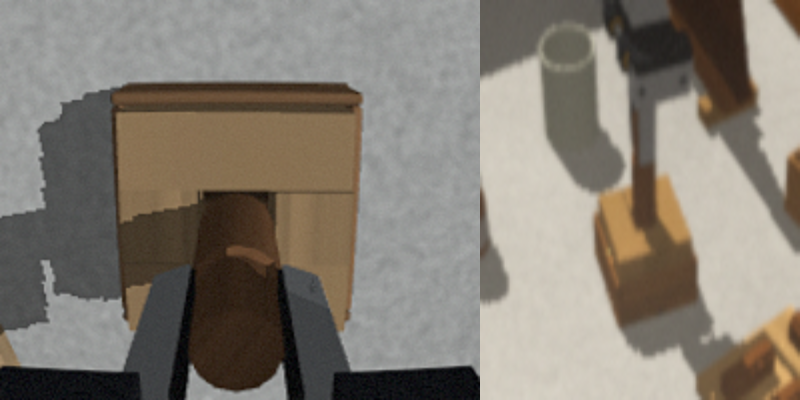

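The spindle came out with no jamming (forces under 1.5 N), and the corners stayed put. Carrying it to its tray.

```bash
python3 - <<'E'
from h import *
lin(.5533,.3458,.20,.12); print("w",round(get_width(),4))
x,y=tl("sp",0,0); ptp(x,y,.20,91*D); lin(x,y,.085,.12); lin(x,y,.0745,.03); wait(.2); F0=get_force(); print(F0.round(2),get_tcp_pos().round(4))
z=.0745
while z>.0705:
    z-=.0005; lin(x,y,z,.02); wait(.1); f=get_force()
    if f[2]-F0[2]>2: break
print("contact z",z,f.round(2),"w",round(get_width(),4),get_clock())
cv2.imwrite("pics/sF.png",cv2.hconcat([cv2.resize(read_camera("side")[200:340,370:510],(400,400)),cv2.resize(read_camera("scene")[110:220,110:250],(400,400))]))
E
```

```text
w 0.025
[ 0.05  0.09 -0.21] [ 0.5611 -0.3491  0.2737]
contact z 0.072 [-0.75  2.2   3.99] w 0.0256 53.8583
```

View pics/sF.png

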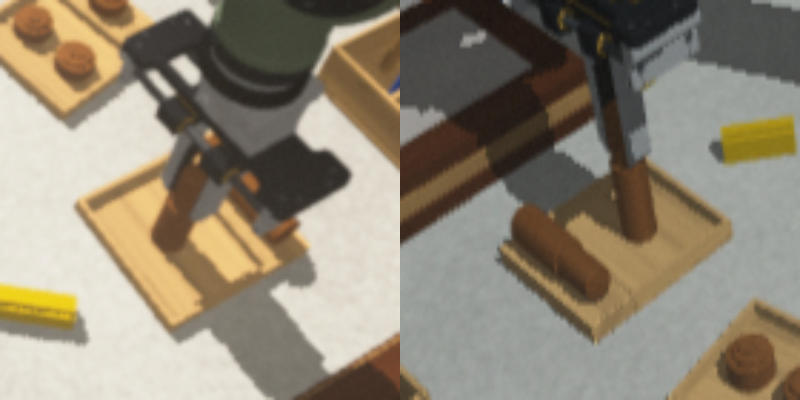

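The spindle stands in the spindle tray, with contact at the expected height. I release it, back off and take a final look.

```bash
python3 - <<'E'
from h import *
x,y=tl("sp",0,0)
lin(x,y,.0725,.02); move_gripper(.029,3); wait(.2); move_gripper(.06,3); wait(.2); lin(x,y,.16,.1)
ptp(.45,-.05,.25,np.pi/2); wait(.5)
cv2.imwrite("pics/end1.png",cv2.resize(read_camera("scene")[110:360,130:490],(800,555)))
cv2.imwrite("pics/end2.png",cv2.resize(read_camera("side")[80:330,240:500],(600,577)))
for l in ("spindle","rosette_a","bar_a"):print(l,[(np.round(d["centre"]).tolist(),round(d["conf"],2)) for d in find_in("side",l)])
print(get_clock(),get_force().round(1))
E
```

```text
spindle [([272.0, 433.0], 0.76)]
rosette_a [([222.0, 397.0], 0.7), ([208.0, 381.0], 0.68)]
bar_a [([305.0, 382.0], 0.93), ([319.0, 314.0], 0.71), ([149.0, 333.0], 0.59), ([162.0, 353.0], 0.58)]
58.6 [-0.2 -0.8  0.2]
```

View pics/end1.png

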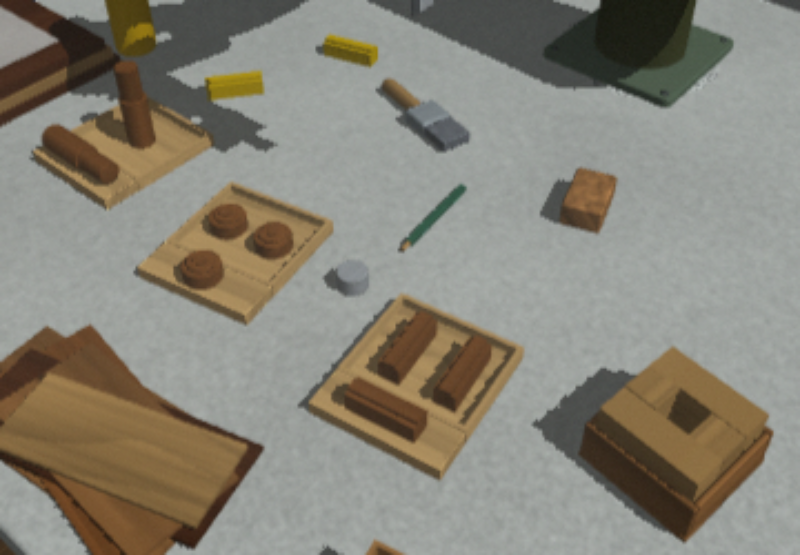

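View pics/end2.png

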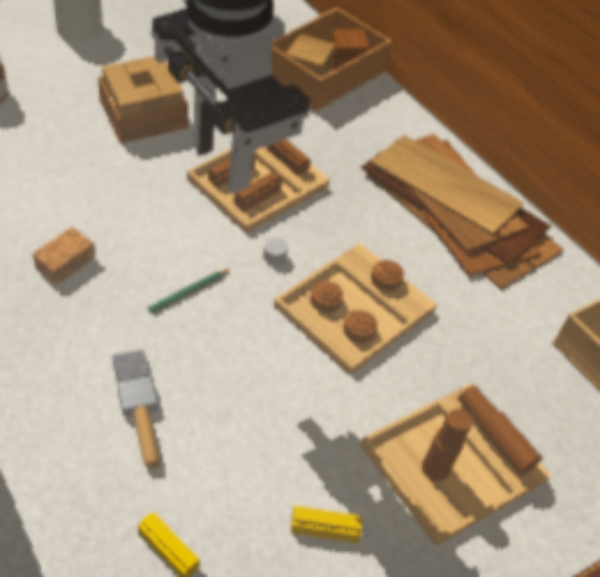

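Both views show two bars bead up in the bar tray and two rosettes face up in the rosette tray. The spindle is upright in its own tray and the corners are seated in the crate. The arm is clear, so I hand in.

```bash
python3 -c "
from cell import *
print(job_done(),get_clock())"
```

```text
the job is handed in; nothing more can be done
the job is handed in; nothing more can be done
```

The job is handed in, at about 59 s of the 112 s allowed. I laid both bars in the bar tray, then both rosettes in the rosette tray. Last, I drew the spindle straight out of the crate and stood it in its own tray.

**Last checks:** The final scene and side pictures show the bars flat, bead up, and the rosettes flat, face up. The spindle is upright, the two corners are still seated in the crate, the yellow look-alikes are untouched and the arm is clear. Drawing the spindle out took forces under 1.5 N. It touched the tray floor at the expected height, within 0.5 mm, with about 4 N of contact force.

**What disagreed:** The scene camera read 10–20 mm off the wrist camera, so I used the wrist readings. My first estimate of the rosette tray was about 5 mm off, and I corrected it before placing. No check failed.

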